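# Stand the fallen menu board up again

## Task

The framed menu board has toppled forward onto its wooden foot block. Tip the board back up about its foot so that it leans against the upright back of the menu rest, its foot on the counter square in front of the rest's step, then slide the block up snug against the foot, so that the foot is trapped between block and step. Leave the jar, shaker and pitcher beside it undisturbed.

Things in the scene. Friction and masses are not known exactly. Their poses are not given: they have to be found in the camera images.
- menu_rest: Fixed wooden menu rest, 240 mm wide, yawed up to 20 degrees. Origin: on the counter, middle of the front face of its step; x away from the robot, square to the back; y left along it; z up. The step, 16 mm high, runs from x = 0 to the back, whose front face is at x = 50 mm and top at z = 180 mm (16 mm thick).
- menu_board: Loose board, black panel in a light wood frame, 160 wide x 200 high x 12 mm, 0.15 to 0.31 kg. Origin: middle of the foot edge, mid-thickness; z up the board, y along the foot, front face at x = -6 mm. Starts face down, sloping 40 deg, foot within 15 mm of the step, propped on the block's far upper edge. Its foot slides to the step when pushed; past upright it falls back and leans about 15 deg.
- board_top (a point): Middle of the board's top edge (mid-thickness), 200 mm up from its origin. At the start it points to the robot, about 130 mm above the counter, overhanging the block's near face by about 25 mm with some 30 mm of air between board and block there, so fingertips can go under it.
- foot_block: Loose dark wooden block on a rubber sole, 40 deep (x), 120 wide (y), 74 mm high, 0.24 to 0.39 kg; starts under the board, parallel to the rest. Origin: centre of its underside. A few newtons low on its near face slide it. With the leaning board's foot trapped against the step its origin is about 32 mm in front of the step (20 half depth + 12 board).
- cinnamon_jar: Bystander: glass spice jar with a red cap, 45 mm across, 106 mm high, upright, about 0.2 m to one side of the board. Origin: centre of its underside, z up.
- cocoa_shaker: Bystander: steel shaker, 43 mm across, 92 mm high, upright, about 0.2 m to one side of the board. Origin: centre of its underside, z up.
- small_pitcher: Bystander: small steel milk pitcher, 72 x 99 mm with its handle and spout, 88 mm high, upright, about 0.2 m to one side of the board. Origin: centre of its underside, z up.
Mind the look-alikes: they are no part of the job. Of the things shaped like the menu_board, the black one is meant.

How it is judged (in metres and radians):
On the way, in this order (a step that is already met when the one before it is completed fails the run):
1. the board leans back on the rest, foot on the counter in front of the step (x of board_top in the frame of menu_rest above 0.02 m and angle between menu_board's own z axis and vertical between 0.12 and 0.45 rad and height (world z) of menu_board below 0.009 m and x of menu_board in the frame of menu_rest between -0.045 and 0.005 m and y of menu_board in the frame of menu_rest between -0.045 and 0.045 m and angle between the y axis of menu_board and the y axis of menu_rest, either way round below 0.15 rad and contact force between menu_board and menu_rest above 0.03 N and linear speed of menu_board below 0.05 m/s), for 0.2 s.
2. the block is up against the foot of the leaning board (x of board_top in the frame of menu_rest above 0.02 m and angle between menu_board's own z axis and vertical between 0.12 and 0.45 rad and height (world z) of menu_board below 0.009 m and x of menu_board in the frame of menu_rest between -0.045 and 0.005 m and y of menu_board in the frame of menu_rest between -0.045 and 0.045 m and angle between the y axis of each of menu_board, foot_block and the y axis of menu_rest, either way round below 0.15 rad and contact force between menu_board and menu_rest above 0.03 N and x of foot_block in the frame of menu_rest between -0.04 and -0.02 m and y of foot_block in the frame of menu_rest between -0.06 and 0.06 m and angle between foot_block's own z axis and vertical below 0.1 rad and height (world z) of foot_block below 0.008 m), for 0.2 s.
At the end, for the whole second after the job is handed in: Board at rest, leaning back on the rest 7 to 26 deg from vertical, foot on the counter before the step, within 45 mm of the rest's middle; block upright on the counter, origin at most 40 mm before the step, within 60 mm of the middle; both within 0.15 rad of square (all of step 2 and linear speed of each of menu_board, foot_block below 0.01 m/s); the robot touches nothing.
It fails at once if the cinnamon jar is moved by more than 20 mm or tipped over (distance of cinnamon_jar from where it was at the start of the episode above 0.02 m or angle between cinnamon_jar's own z axis and vertical above 0.3 rad).
It fails at once if the cocoa shaker is moved by more than 20 mm or tipped over (distance of cocoa_shaker from where it was at the start of the episode above 0.02 m or angle between cocoa_shaker's own z axis and vertical above 0.3 rad).
It fails at once if the small pitcher is moved by more than 20 mm or tipped over (distance of small_pitcher from where it was at the start of the episode above 0.02 m or angle between small_pitcher's own z axis and vertical above 0.3 rad).
It also fails if it takes over 45 s, if anything falls off the work surface, if the arm or the gripper's body presses on something with over 40 N, if the wrist force passes 120 N, or if a joint passes its speed limit or range.

## Robot

A 6-joint arm with a two-finger parallel gripper is mounted at the origin on a cart in front of the work surface, level with it; the furniture and walls round the work are solid. World frame = base frame: x ahead of the robot, y to its left, z up, the work surface at z = 0. Lengths are in mm, angles in degrees, forces in N, time in s.
With the tool pointing down it reaches from about 350 to 850 mm from the base axis. Payload 8.1 kg.
Tool frame: the origin (TCP) lies midway between the tips of the shut fingers; the grasp point (between the pads) lies 19 mm behind it; z points along the fingers, y is the line along which they close (so a half turn about z gives the same grasp; the last joint's range is limited). The gripper opens to 85 mm and grips with 20 to 120 N. Pads are 22 mm wide; open, the fingers measure 114 mm over their backs; the gripper's body (76 mm by 85 mm) begins 54 mm behind the grasp point. The pads swing forward as they close: fully open they stand 13 mm farther back than shut.
Start: joints at [67.586, 7.471, 85.268, -0, 87.261, -4.893], TCP at [180.612, 572.175, 231.292] pointing down, gripper open.
Joint ranges: [-169.43, 169.43], [-51.17, 129.36], [1.28, 143.12], [-76.62, 256.62], [0, 156.53], [-152.29, 152.29]. Speed limits (degrees/s): [136.94, 136.94, 159.86, 180, 180, 180].

## Interface

Orientations are given as [roll, pitch, yaw] about the fixed x, y, z axes, in that order (R = Rz(yaw) Ry(pitch) Rx(roll)).
In Python, from bench import r gives the robot as it stands.
- The arm moves only by the tool apply_moves, never from a script. Its argument "steps" is a list of rows, each a list of 7 numbers: the opening, from -1 (shut) to 1 (fully open), then the shift along the tool's x, y, z in mm, then the turn, a rotation vector about the tool's x, y, z in units of 5 degrees (1.0 is 5 degrees). A call has exactly 8 rows; each row shifts and turns the commanded pose from where the row before left it, along the tool's axes as they then stand; what a row does not reach is not made up. A row lasts 1/10 s, in which the tool goes at most 50 mm and 8.59 degrees, less where a joint would pass 70% of its speed; a pose out of reach is approached as far as the arm can. A call is refused whole if a number of a shift passes 50 or a number of a turn 1, either way. A call with a gripper value outside its range is refused whole. The fingers move at their own pace and stop on an object; "squeeze" is the grip in N (left out, the last holds). Time passes only in rows, so rows that do not move let the fingers close, or fill a call up. It gives the time, the measured TCP pose, the force, the opening and the grip force at its end, in the units of the state.
- r.sense(): the state, without advancing time (a new reading comes with each control period).
- r.snapshot(name): name is "side" or "top" or "wrist"; returns a dict with "color" (400x640x3 uint8, blue, green, red), "depth" (400x640 float32, mm along the optical axis (not along the pixel's ray), 0 where there is no reading), "mtx" (3x3 intrinsics, pixels), "T" (4x4, takes a point from camera to world coordinates); the wrist camera has in their place "hand_eye" (4x4, takes a point from camera to tool coordinates, whose origin is the TCP and whose axes are the flange's). Camera axes: x right, y down, z forward; pixel columns grow to the right and rows downward; lengths in mm; the calibration is good to about 2 mm. A picture is of the moment at which its call begins: read the wrist's pose just before it.
- r.hand_in(): hands the job in; it is judged then, once.
The state is a dict: "time": time; "joint_pos": joint angles; "qd": joint speeds; "joint_efforts": joint torques, N m; "tool_pos": TCP position; "tcp_rot": TCP orientation; "ft_force": force on the tool from outside, world axes, zero at the start; "wrist_torque": the same for the moment, N m; "finger_gap": finger opening in mm; "grip_force": force on a finger pad.
Only numpy, scipy, OpenCV 4.12 (cv2) and the standard library are available. Lean on these libraries where they do the work, as an engineer would, in place of code of your own. Each camera call takes 0.05 s, during which the arm holds its last target. There are 200 camera calls.

## Working session

There is one attempt and no reset: what is moved stays moved. The work goes in short steps, Python scripts to look and compute and a tool call to move; the robot and the scene stay as the last step left them, time stands still between calls to the robot, and variables do not carry over. Pictures are saved under pics/ and viewed, at most 10 in all, crops included, and the job is handed in when it is done.

Besides the shell and the picture viewer there is one more tool, called after "Request:" by a JSON object that holds its "fn" and its "kwargs", one argument or row to a line. apply_moves: Moves the arm, as the interface text tells. Its arguments: {"type":"object","properties":{"steps":{"type":"array"},"squeeze":{"type":"number"}},"required":["steps"]}

```bash
mkdir -p pics; ls
python3 - <<'E'
from bench import r
import cv2,numpy as np
print(r.sense())
for n in("side","top"):
    s=r.snapshot(n);cv2.imwrite(f"pics/{n}0.png",s["color"]);np.savez(f"{n}0.npz",**s);print(n,s["mtx"].tolist(),s["T"].round(3).tolist(),(s["depth"]>0).mean())
E
```

```text
pics
{'time': 0.0, 'joint_pos': array([ 6.75881110e+01,  7.51538310e+00,  8.53323383e+01, -6.65834675e-04,
        8.72613252e+01, -4.89220791e+00]), 'qd': array([ 0.082127  ,  0.04151129,  0.0055033 , -0.09092562,  0.09173451,
       -0.11098347]), 'joint_efforts': array([-3.70268936e-04, -5.69402575e+01, -5.00543869e+01, -1.00783095e-04,
        1.43653736e-02,  5.11956489e-05]), 'tool_pos': array([180.37525673, 571.64523306, 230.2122528 ]), 'tcp_rot': array([-1.79891294e+02, -8.63705831e-03,  1.62480343e+02]), 'ft_force': array([ 0.66368701, -0.64994083,  0.22657753]), 'wrist_torque': array([-0.03552488, -0.0575224 , -0.04294535]), 'grip_force': 0.0, 'finger_gap': 85.78725194815404}
side [[469.6161273267945, 0.0, 324.5801854264791], [0.0, 469.6161273267945, 197.43685277336238], [0.0, 0.0, 1.0]] [[0.999, 0.039, -0.027, 655.184], [0.046, -0.608, 0.793, -1127.56], [0.014, -0.793, -0.609, 968.871], [0.0, 0.0, 0.0, 1.0]] 0.90108203125
top [[463.27378632281, 0.0, 323.3786576393363], [0.0, 463.27378632281, 198.8608486292326], [0.0, 0.0, 1.0]] [[-0.009, -0.997, 0.077, 529.541], [-1.0, 0.01, 0.011, -16.371], [-0.012, -0.077, -0.997, 1183.767], [0.0, 0.0, 0.0, 1.0]] 0.9962109375
```

View pics/side0.png

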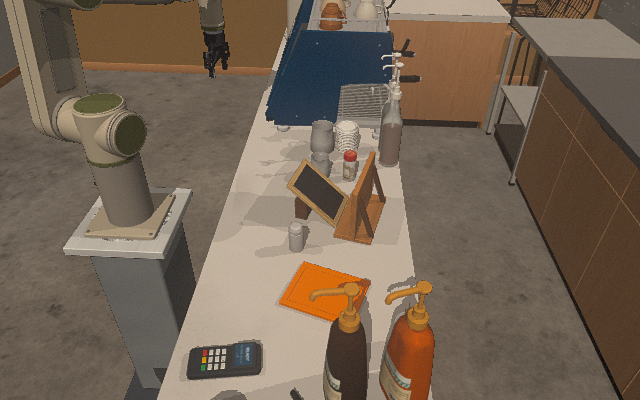

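View pics/top0.png

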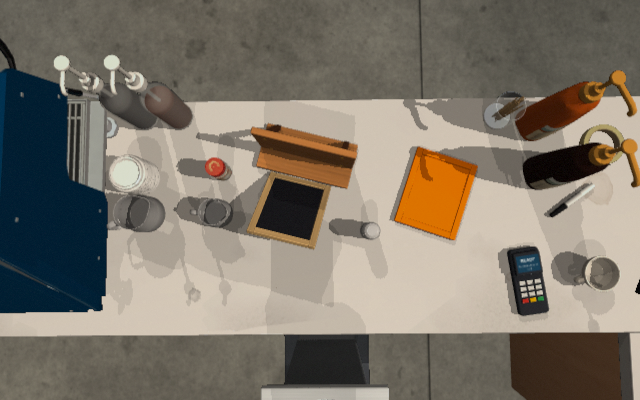

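The side view shows the propped black board at about (318,192) and the rest at (365,205). In the top view the black framed board is at (290,208), the rest at (305,155), the red-capped jar at (217,168), the pitcher at (214,212) and the shaker at (370,230).

Two things are shaped like the board: the black framed one at top (290,208), and the orange one lying flat at (436,193). The black one fits, since it is propped at the rest. I'll confirm with a crop and measure.

```bash
cat > h.py <<'E'
import numpy as np,cv2
def cloud(s):
    d=s["depth"];v,u=np.mgrid[0:400,0:640];K=s["mtx"]
    P=np.stack([(u-K[0,2])/K[0,0]*d,(v-K[1,2])/K[1,1]*d,d],-1)
    return P@s["T"][:3,:3].T+s["T"][:3,3]
E
python3 - <<'E'
from h import *
s=np.load("top0.npz");P=cloud(s);c=s["color"]
cv2.imwrite("pics/crop.png",cv2.resize(c[110:260,180:400],None,fx=3.6,fy=3.6,interpolation=cv2.INTER_CUBIC))
# board
Z=P[...,2]
print("counter",np.median(Z[300:320,250:450]))
def fit(Q):
    m=Q.mean(0);return m,np.linalg.svd(Q-m)[2]
Q=P[190:225,275:305].reshape(-1,3);m,V=np.linalg.svd(Q-Q.mean(0))[2][2],0
n=m*np.sign(m[2]);c0=Q.mean(0);print("n",n,"tilt from horiz",np.degrees(np.arccos(n[2])),"yaw",np.degrees(np.arctan2(n[1],n[0])))
D=np.abs((P-c0)@n);reg=np.zeros(D.shape,bool);reg[160:260,235:345]=1
M=((D<5)&reg).astype(np.uint8);k,l,st,ce=cv2.connectedComponentsWithStats(cv2.morphologyEx(M,cv2.MORPH_OPEN,np.ones((3,3))))
i=1+st[1:,4].argmax();M=l==i
yv=np.cross([0,0,1],n);yv/=np.linalg.norm(yv);up=np.cross(n,yv)
a=(P[M]-c0)@yv;b=(P[M]-c0)@up
print("M",M.sum(),"yv",yv,"up",up,np.percentile(a,[0,1,99,100]),np.percentile(b,[0,1,99,100]))
v,u=np.nonzero(M);box=cv2.boxPoints(cv2.minAreaRect(np.c_[a,b].astype(np.float32)));
for q in box: print("corner",(c0+q[0]*yv+q[1]*up).round(1))
# rest: height slices
reg[:]=0;reg[115:195,245:365]=1
for lo,hi in((9,22),(165,195)):
    K=reg&(Z>lo)&(Z<hi)&~M;Q=P[K][:,:2].astype(np.float32)
    rr=cv2.minAreaRect(Q);print(lo,K.sum(),rr,cv2.boxPoints(rr).round(1).tolist())
for nm,(u0,v0,h) in dict(jar=(217,168,106),pit=(214,212,88),shk=(370,230,92)).items():
    print(nm,np.median(P[v0-3:v0+4,u0-3:u0+4].reshape(-1,3),0).round(0))
E
```

```text
counter 0.14115898695945361
n [-0.17506686  0.984469    0.01312913] tilt from horiz 89.24773461387703 yaw 100.08342722098656
M 353 yv [-0.98455386 -0.17508195  0.        ] up [ 0.00229867 -0.01292634  0.99991381] [-125.543544   -123.69478863   86.06758365   87.83282905] [-74.86400078 -71.11379004  60.430354    65.5786866 ]
corner [720.5 100.5  17.1]
corner [703.2  97.8 -12.7]
corner [499.2  59.9 109.7]
corner [516.5  62.6 139.4]
9 2729 ((726.19580078125, 46.68987274169922), (272.2590637207031, 176.21783447265625), 87.99850463867188) [[633.4000244140625, -86.30000305175781], [809.5, -92.4000015258789], [819.0, 179.6999969482422], [642.9000244140625, 185.8000030517578]]
165 886 ((732.87060546875, 37.679786682128906), (239.010986328125, 17.32264518737793), 75.29920196533203) [[694.2000122070312, -75.69999694824219], [710.9000244140625, -80.0999984741211], [771.5999755859375, 151.10000610351562], [754.7999877929688, 155.5]]
jar [688. 245. 107.]
pit [590. 277.   4.]
shk [ 539. -113.   91.]
```

View pics/crop.png

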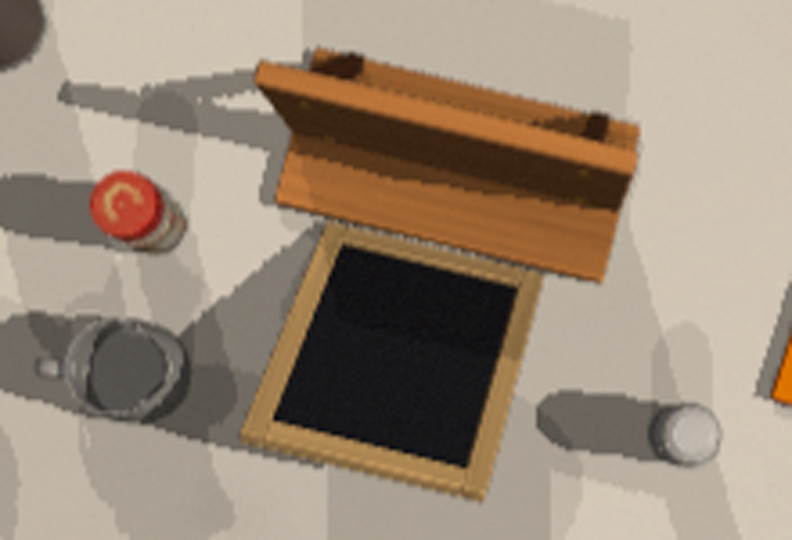

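The crop confirms the black-panelled, light-framed board below the rest, with its near edge from crop (245,437) to (483,497). The plane fit failed because the black panel gives bad depth, so I'll refit on the frame and the box corners.

Run:
```python
from h import *
s=np.load("top0.npz");P=cloud(s);hsv=cv2.cvtColor(s["color"],cv2.COLOR_BGR2HSV)
D=s["depth"];print("panel depth",D[205,285:295].round(0), "frame hsv",hsv[176:180,288],hsv[235,270:300:8],hsv[238:246,285:290:4].tolist())
print(P[205,290],P[172:182,290].round(0).tolist())
K=np.array([[.967,-.254],[.254,.967]]);o=np.array([676.8,52.4])
R=np.dstack([(P[...,:2]-o)@K.T*1,P[...,2]])
# local coords: x=(dx*.967-dy*.254), y=(dx*.254+dy*.967)
m=(R[...,0]>-200)&(R[...,0]<0)&(abs(R[...,1])<95)&(R[...,2]>15)&(D>0)
Q=R[m]
for k in range(3):
    A=np.c_[Q[:,:2],np.ones(len(Q))];w,*_=np.linalg.lstsq(A,Q[:,2],rcond=None);e=abs(A@w-Q[:,2]);Q=Q[e<max(6,2*np.median(e))]
print(len(Q),w,np.degrees(np.arctan(w[:2])),Q.min(0),Q.max(0))
hi=Q[Q[:,2]>np.percentile(Q[:,2],96)];print("high edge",hi.min(0),hi.max(0))
rr=cv2.minAreaRect(Q[:,:2].astype(np.float32));print(rr)
# step slice
m=(abs(R[...,2]-16)<4)&(abs(R[...,1])<118)&(R[...,0]>-30)&(R[...,0]<48)
for y in range(-110,115,20):
    q=R[m&(abs(R[...,1]-y)<10)];print(y,q[:,0].min().round(1) if len(q) else None,end=' ')
```

```text
panel depth [1116. 1118. 1118. 1116. 1118. 1122. 1120. 1120. 1123. 1120.] frame hsv [[ 17 114 146]
 [ 17 129 146]
 [ 17 134 141]
 [ 17 134 158]] [[ 17 132 186]
 [ 17 133 175]
 [ 17 133 163]
 [120  32  24]] [[[17, 132, 178], [17, 132, 172]], [[17, 132, 185], [17, 132, 179]], [[17, 132, 157], [17, 131, 185]], [[17, 132, 131], [17, 132, 159]], [[17, 65, 133], [17, 132, 133]], [[16, 38, 159], [16, 67, 133]], [[17, 35, 170], [18, 36, 157]], [[17, 34, 171], [18, 33, 169]]]
[601.64896603  77.28310384  65.0869196 ] [[689.0, 81.0, 17.0], [686.0, 81.0, 16.0], [685.0, 82.0, 4.0], [683.0, 82.0, 1.0], [679.0, 81.0, 15.0], [676.0, 81.0, 18.0], [673.0, 81.0, 21.0], [670.0, 81.0, 20.0], [668.0, 81.0, 15.0], [666.0, 81.0, 17.0]]
4056 [-7.97385578e-01 -2.56738014e-03  4.94525418e+00] [-38.56835307  -0.14709972] [-163.94237641  -78.98236909   15.01060426] [ -5.44599612  81.74220748 136.6796055 ]
high edge [-163.13119609  -77.50487946  131.42016978] [-152.18490065   80.09020177  136.6796055 ]
((-84.4212417602539, 1.4146041870117188), (158.25759887695312, 160.2342529296875), 0.32960423827171326)
-110 1.1 -90 0.4 -70 -19.9 -50 -20.0 -30 -21.3 -10 -21.7 10 -21.7 30 -18.6 50 -22.5 70 -23.2 90 -7.7 110 -0.3
```

Measured in the world frame:
- **Rest:** origin about (677, 52), yaw -14.7°.
- **Board:** square to the rest, y ≈ +1 mm, foot about 7 mm before the step.

My plan is to keep the fingers open for two-point contact. I'll tilt the tool 55° forward, go under the board's top and swing it up in an arc.

Request:
{"fn": "apply_moves", "kwargs": {
  "steps": [
    [1, 0, 0, 0, 0, 0, -0.56],
    [1, -33.5, -31.3, 7.9, 0, 0, 0],
    [1, -33.5, -31.3, 7.9, 0, 0, 0],
    [1, -33.5, -31.3, 7.9, 0, 0, 0],
    [1, -33.5, -31.3, 7.9, 0, 0, 0],
    [1, -33.5, -31.3, 7.9, 0, 0, 0],
    [1, -33.5, -31.3, 7.9, 0, 0, 0],
    [1, -33.5, -31.3, 7.9, 0, 0, 0]
  ]
}}

```text
time: 0.9
tool_pos: [352.1, 298.9, 175.4]
tcp_rot: [-180.0, -0.0, 165.3]
ft_force: [1.5, -0.5, -0.0]
finger_gap: 85.5
grip_force: 0.0
```

Request:
{"fn": "apply_moves", "kwargs": {
  "steps": [
    [1, -33.5, -31.3, 7.9, 0, 0, 0],
    [1, -33.5, -31.3, 7.9, 0, 0, 0],
    [1, -33.5, -31.3, 7.9, 0, 0, 0],
    [1, -33.5, -31.3, 7.9, 0, 0, 0],
    [1, -33.5, -31.3, 7.9, 0, 0, 0],
    [1, 0, 0, 0, 0, -1, 0],
    [1, 0, 0, 0, 0, -1, 0],
    [1, 0, 0, 0, 0, -1, 0]
  ]
}}

```text
time: 1.7
tool_pos: [474.1, 105.8, 135.8]
tcp_rot: [-180.0, 15.1, 165.2]
ft_force: [-1.0, 1.0, -0.8]
finger_gap: 85.1
grip_force: 0.0
```

Request:
{"fn": "apply_moves", "kwargs": {
  "steps": [
    [1, 0, 0, 0, 0, -1, 0],
    [1, 0, 0, 0, 0, -1, 0],
    [1, 0, 0, 0, 0, -1, 0],
    [1, 0, 0, 0, 0, -1, 0],
    [1, 0, 0, 0, 0, -1, 0],
    [1, 0, 0, 0, 0, -1, 0],
    [1, 0, 0, 0, 0, -1, 0],
    [1, 0, 0, 0, 0, -1, 0]
  ]
}}

```text
time: 2.5
tool_pos: [501.2, 130.9, 145.1]
tcp_rot: [-178.5, 54.3, 165.3]
ft_force: [-0.5, -1.6, -0.1]
finger_gap: 84.9
grip_force: 0.0
```

```bash
cat >> h.py <<'E'
def loc(s):
    from scipy.spatial.transform import Rotation as R
    d=s["tool_pos"]-np.array([676.8,52.4,0]);A=R.from_euler('z',-14.7,degrees=True).inv()
    T=(A*R.from_euler('xyz',s["tcp_rot"],degrees=True)).as_matrix()
    print("t",s["time"],"loc",A.apply(d).round(1),"zt",T[:,2].round(3),"yt",T[:,1].round(3),"F",A.apply(s["ft_force"]).round(1))
E
python3 - <<'E'
from h import *
from bench import r
loc(r.sense())
s=r.snapshot("side");cv2.imwrite("pics/s1.png",cv2.resize(s["color"][60:280,200:440],None,fx=2.5,fy=2.5))
E
```

```text
t 2.5 loc [-189.8   31.4  145.1] zt [ 0.812 -0.026 -0.584] yt [ 0.021  1.    -0.015] F [-0.1 -1.7 -0.1]
```

View pics/s1.png

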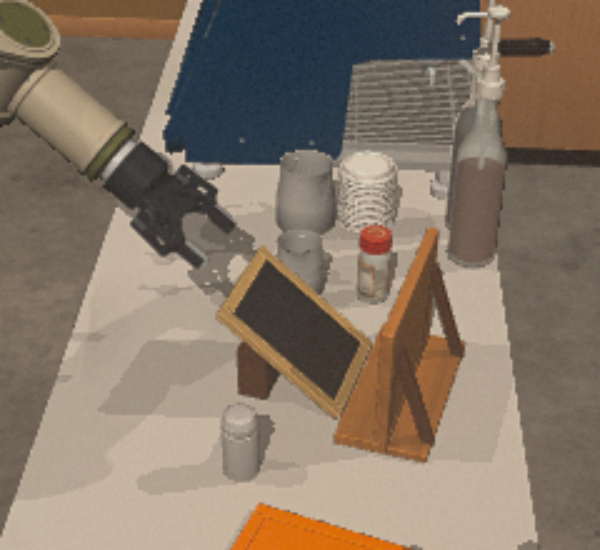

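The view shows the tool tilted, with its two finger tips short of the board's top edge and offset about 30 mm to the left. I'll correct y and let it settle.

Request:
{"fn": "apply_moves", "kwargs": {
  "steps": [
    [1, 0, -7.5, 0, 0, 0, 0],
    [1, 0, -7.5, 0, 0, 0, 0],
    [1, 0, -7.5, 0, 0, 0, 0],
    [1, 0, -7.5, 0, 0, 0, 0],
    [1, 0, 0, 0, 0, 0, 0],
    [1, 0, 0, 0, 0, 0, 0],
    [1, 0, 0, 0, 0, 0, 0],
    [1, 0, 0, 0, 0, 0, 0]
  ]
}}

```text
time: 3.35
tool_pos: [506.0, 113.9, 146.7]
tcp_rot: [-177.3, 53.5, 165.5]
ft_force: [0.1, 0.6, -0.6]
finger_gap: 85.5
grip_force: 0.0
```

Run:
```python
from h import *
from bench import r
s=r.sense();loc(s);print(s["joint_pos"].round(1),s["qd"].round(1))
```

```text
t 3.35 loc [-180.8   16.1  146.7] zt [ 0.803 -0.045 -0.594] yt [ 0.035  0.999 -0.028] F [-0.   0.7 -0.6]
[ 32.3 -29.8 143.1 -61.   45.   -4.6] [ 0.2  0.1 -0.  -0.1 -0.1  0. ]
```

Request:
{"fn": "apply_moves", "kwargs": {
  "steps": [
    [1, 6.8, -3.8, 3.4, 0, 0, 0],
    [1, 6.8, -3.8, 3.4, 0, 0, 0],
    [1, 6.8, -3.8, 3.4, 0, 0, 0],
    [1, 6.8, -3.8, 3.4, 0, 0, 0],
    [1, 0, 0, 0, -0.5, 0, 0],
    [1, 0, 0, 0, 0, 0, 0],
    [1, 0, 0, 0, 0, 0, 0],
    [1, 0, 0, 0, 0, 0, 0]
  ]
}}

```text
time: 4.15
tool_pos: [514.9, 115.9, 119.0]
tcp_rot: [-178.6, 52.9, 165.4]
ft_force: [0.0, 0.3, -0.2]
finger_gap: 85.7
grip_force: 0.0
```

Run:
```python
from h import *
from bench import r
s=r.sense();loc(s);print(s["joint_pos"].round(1),s["qd"].round(1))
```

```text
t 4.15 loc [-172.7   20.4  119. ] zt [ 0.798 -0.023 -0.602] yt [ 0.017  1.    -0.015] F [-0.1  0.3 -0.2]
[ 30.4 -25.2 143.1 -64.6  40.1  -0.3] [ 0.1 -0.3 -0.   0.1 -0.1 -0.3]
```

Request:
{"fn": "apply_moves", "kwargs": {
  "steps": [
    [1, 6.4, -3, 4.8, 0, 0, 0],
    [1, 6.4, -3, 4.8, -0.2, 0, 0],
    [1, -1.5, -3, 7.9, 0, 0, 0],
    [1, -1.5, -3, 7.9, 0, 0, 0],
    [1, -1.5, -3, 7.9, 0, 0, 0],
    [1, 0, 0, 0, 0, 0, 0],
    [1, 0, 0, 0, 0, 0, 0],
    [1, 0, 0, 0, 0, 0, 0]
  ]
}}

```text
time: 4.95
tool_pos: [538.7, 101.1, 93.1]
tcp_rot: [-179.3, 52.8, 165.4]
ft_force: [-0.9, -0.8, -0.1]
finger_gap: 85.5
grip_force: 0.1
```

Run:
```python
from h import *
from bench import r
s=r.sense();loc(s);print(s["joint_pos"].round(1),s["qd"].round(1))
```

```text
t 4.95 loc [-146.    12.1   93.1] zt [ 0.796 -0.011 -0.605] yt [ 0.008  1.    -0.007] F [-0.7 -1.  -0.1]
[ 25.3 -19.  142.  -71.1  33.3   4.7] [ 0.3 -0.1  0.1  0.  -0.   0. ]
```

Request:
{"fn": "apply_moves", "kwargs": {
  "steps": [
    [1, 0.3, -3.3, 4, 0, 0, 0],
    [1, 0.3, -3.3, 4, 0, 0, 0],
    [1, 0.3, -3.3, 4, 0, 0, 0],
    [1, 0, 0, 0, 0, 0, 0],
    [1, -7.2, 0, 0.3, 0, 0, 0],
    [1, -7.2, 0, 0.6, 0, 0, 0],
    [1, -7.1, 0, 0.9, 0, 0, 0],
    [1, 0, 0, 0, 0, 0, 0]
  ]
}}

```text
time: 5.75
tool_pos: [559.6, 85.5, 102.1]
tcp_rot: [-179.4, 52.8, 165.3]
ft_force: [-0.3, 0.6, -0.6]
finger_gap: 85.4
grip_force: 0.4
```

Run:
```python
from h import *
from bench import r
s=r.sense();loc(s);print(s["joint_pos"].round(1),s["qd"].round(1))
s=r.snapshot("side");cv2.imwrite("pics/s2.png",cv2.resize(s["color"][100:270,240:420],None,fx=3,fy=3))
```

```text
t 5.75 loc [-121.8    2.3  102.1] zt [ 0.797 -0.011 -0.604] yt [ 0.008  1.    -0.007] F [-0.4  0.5 -0.6]
[ 21.2 -18.5 140.5 -70.   30.4   0.9] [ 0.4  0.4  1.1 -1.1  0.1  1.9]
```

View pics/s2.png

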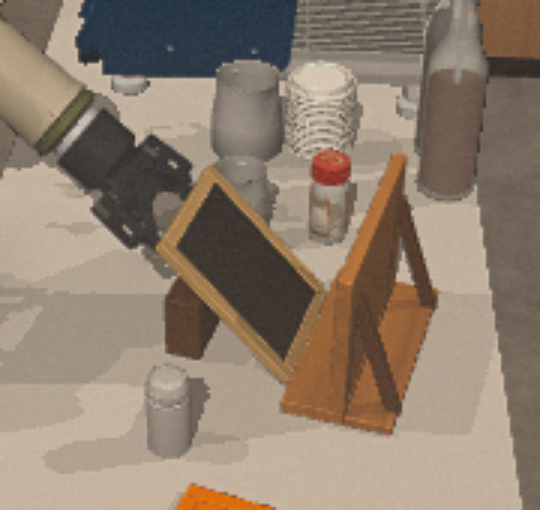

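The fingers are under the board at about (165,245) in the crop, and the board has begun to rise off the block. Continuing the arc.

Request:
{"fn": "apply_moves", "kwargs": {
  "steps": [
    [1, -7.1, 0, 1.2, 0, 0, 0],
    [1, -7.0, 0, 1.5, 0, 0, 0],
    [1, -7.0, 0, 1.8, 0, 0, 0],
    [1, -6.9, 0, 2.1, 0, 0, 0],
    [1, -6.8, 0, 2.4, 0, 0, 0],
    [1, -6.7, 0, 2.7, 0, 0, 0],
    [1, -6.5, 0, 3.0, 0, 0, 0],
    [1, -6.4, 0, 3.3, 0, 0, 0]
  ]
}}

```text
time: 6.6
tool_pos: [605.0, 73.3, 133.8]
tcp_rot: [-179.3, 52.8, 165.4]
ft_force: [-0.3, 0.1, -0.2]
finger_gap: 85.7
grip_force: 0.3
```

Run:
```python
from h import *
from bench import r
s=r.sense();loc(s);print(s["joint_pos"].round(1),s["qd"].round(1))
s=r.snapshot("side");cv2.imwrite("pics/s3.png",cv2.resize(s["color"][100:270,240:420],None,fx=3,fy=3))
```

```text
t 6.6 loc [-74.8   2.  133.8] zt [ 0.796 -0.011 -0.605] yt [ 0.008  1.    -0.007] F [-0.4  0.  -0.2]
[ 16.7 -16.1 134.6 -63.7  28.2  -9. ] [-5.7  5.9 -8.3  5.4 -3.2 -9.2]
```

View pics/s3.png

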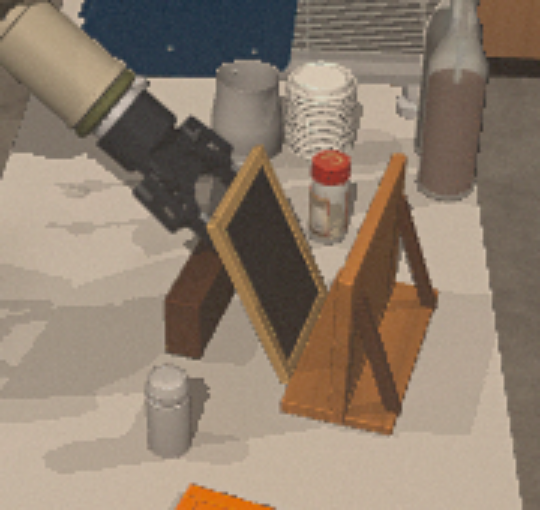

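The board now stands at about 63° and its foot is at the step. Continuing, and slowing down near upright.

Request:
{"fn": "apply_moves", "kwargs": {
  "steps": [
    [1, -6.3, 0, 3.6, 0, 0, 0],
    [1, -6.1, 0, 3.8, 0, 0, 0],
    [1, -5.9, 0, 4.1, 0, 0, 0],
    [1, -5.7, 0, 4.4, 0, 0, 0],
    [1, -5.5, 0, 4.6, 0, 0, 0],
    [1, -5.3, 0, 4.8, 0, 0, 0],
    [1, -5.1, 0, 5.1, 0, 0, 0],
    [1, -2.4, 0, 2.6, 0, 0, 0]
  ]
}}

```text
time: 7.45
tool_pos: [655.2, 59.8, 147.4]
tcp_rot: [-179.3, 52.8, 165.4]
ft_force: [-0.9, -0.8, -0.2]
finger_gap: 85.3
grip_force: 0.2
```

Request:
{"fn": "apply_moves", "kwargs": {
  "steps": [
    [1, -2.4, 0, 2.7, 0, 0, 0],
    [1, -2.3, 0, 2.7, 0, 0, 0],
    [1, -2.3, 0, 2.8, 0, 0, 0],
    [1, -2.2, 0, 2.8, 0, 0, 0],
    [1, -2.2, 0, 2.9, 0, 0, 0],
    [1, -2.1, 0, 2.9, 0, 0, 0],
    [1, -2.0, 0, 3.0, 0, 0, 0],
    [1, -1.9, 0, 3.0, 0, 0, 0]
  ]
}}

```text
time: 8.25
tool_pos: [682.4, 52.5, 147.2]
tcp_rot: [-179.3, 52.8, 165.4]
ft_force: [0.3, -0.1, -0.5]
finger_gap: 85.6
grip_force: 0.0
```

Run:
```python
from h import *
from bench import r
s=r.sense();loc(s);print(s["joint_pos"].round(1),s["qd"].round(1))
s=r.snapshot("side");cv2.imwrite("pics/s4.png",cv2.resize(s["color"][100:270,240:420],None,fx=3,fy=3))
```

```text
t 8.25 loc [  5.4   1.5 147.2] zt [ 0.796 -0.011 -0.605] yt [ 0.008  1.    -0.008] F [ 0.3 -0.  -0.5]
[ 10.9  -5.9 124.3 -61.4  23.8 -14.6] [-2.1  5.3 -4.6 -0.7 -2.1 -0.4]
```

View pics/s4.png

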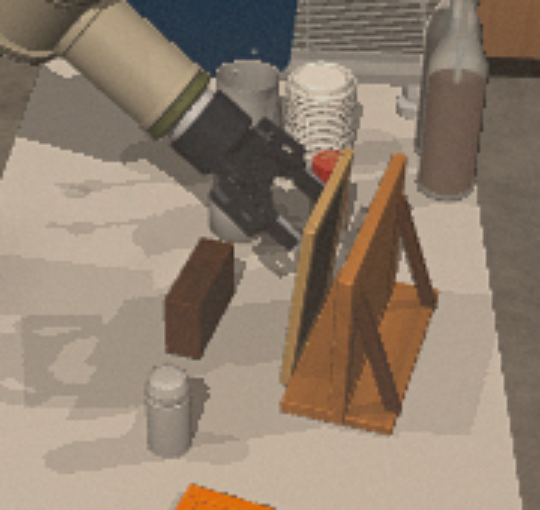

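The board is near upright with the tips still against it. Pushing slowly on into the lean.

Request:
{"fn": "apply_moves", "kwargs": {
  "steps": [
    [1, -1.8, 0, 3.1, 0, 0, 0],
    [1, -1.8, 0, 3.1, 0, 0, 0],
    [1, -1.7, 0, 3.2, 0, 0, 0],
    [1, -1.6, 0, 3.2, 0, 0, 0],
    [1, -1.5, 0, 3.2, 0, 0, 0],
    [1, -1.5, 0, 3.2, 0, 0, 0],
    [1, -1.4, 0, 3.3, 0, 0, 0],
    [1, -1.4, 0, 3.3, 0, 0, 0]
  ]
}}

```text
time: 9.1
tool_pos: [709.5, 45.1, 141.7]
tcp_rot: [-179.3, 52.8, 165.4]
ft_force: [-0.7, 0.5, -0.2]
finger_gap: 85.2
grip_force: 0.0
```

Run:
```python
from h import *
from bench import r
s=r.sense();loc(s);print(s["joint_pos"].round(1),s["qd"].round(1))
for n in ("side","top"):
    s=r.snapshot(n);np.savez(n+"5.npz",**s)
    if n=="side":a=s["color"][100:270,240:420]
    else: b=s["color"][110:260,220:370]
a=cv2.resize(a,(400,378));b=cv2.resize(b,(378,378));cv2.imwrite("pics/s5.png",np.hstack([a,b]))
```

```text
t 9.1 loc [ 33.4   1.2 141.7] zt [ 0.796 -0.011 -0.605] yt [ 0.008  1.    -0.008] F [-0.8  0.2 -0.2]
[  9.3  -1.3 120.7 -62.6  22.1 -14.2] [-1.9  5.8 -4.5 -1.7 -2.1  0.9]
```

View pics/s5.png

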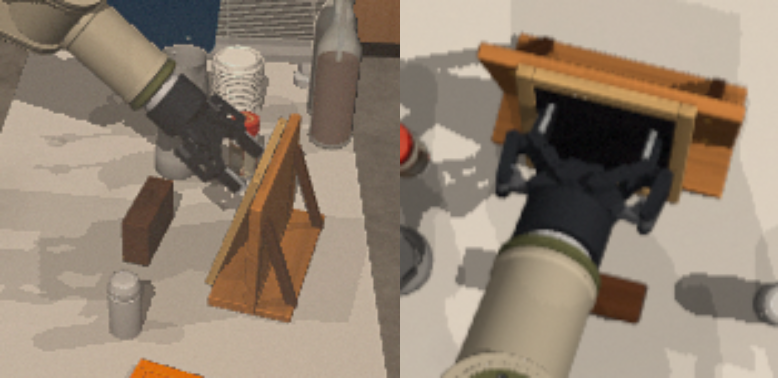

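The side crop shows the board leaning on the rest, and the top crop shows it square to it. I'll retreat along the tool, un-tilt, then measure board and block.

Request:
{"fn": "apply_moves", "kwargs": {
  "steps": [
    [1, 0, 0, -20, 0, 0, 0],
    [1, 0, 0, -40, 0, 0, 0],
    [1, 0, 0, -45, 0, 0, 0],
    [1, 0, 0, -45, 0, 0, 0],
    [1, 0, 0, 0, 0, 1, 0],
    [1, 0, 0, 0, 0, 1, 0],
    [1, 0, 0, 0, 0, 1, 0],
    [1, 0, 0, 0, 0, 1, 0]
  ]
}}

```text
time: 10.0
tool_pos: [594.0, 77.7, 233.8]
tcp_rot: [-179.6, 32.7, 165.1]
ft_force: [0.6, 0.2, 0.3]
finger_gap: 85.5
grip_force: 0.0
```

Request:
{"fn": "apply_moves", "kwargs": {
  "steps": [
    [1, 0, 0, 0, 0, 1, 0],
    [1, 0, 0, 0, 0, 1, 0],
    [1, 0, 0, 0, 0, 1, 0],
    [1, 35, 0, -12, 0, 0, 0],
    [1, 35, 0, -12, 0, 0, 0],
    [1, 35, 0, -12, 0, 0, 0],
    [1, 35, 0, -12, 0, 0, 0],
    [1, 0, 0, 0, 0, 0, 0]
  ]
}}

```text
time: 10.8
tool_pos: [448.6, 116.8, 235.4]
tcp_rot: [-179.6, 17.7, 165.1]
ft_force: [1.3, 1.0, -0.2]
finger_gap: 85.5
grip_force: 0.0
```

Run:
```python
from h import *
from bench import r
s=r.sense();loc(s);print(s["joint_pos"].round(1))
s=r.snapshot("top");np.savez("top6.npz",**s);P=cloud(s)
A=np.array([[.967,-.254],[.254,.967]]);R=np.dstack([(P[...,:2]-[676.8,52.4])@A.T,P[...,2]])
x,y,z=R[...,0],R[...,1],R[...,2]
m=(x>-170)&(x<-50)&(abs(y)<110)&(abs(z-74)<5)
print("block",m.sum(),cv2.minAreaRect(R[m][:,:2].astype(np.float32)),np.median(R[m],0))
m=(abs(y)<85)&(x>-30)&(x<50)&(z>40)
for zz in range(50,200,20):
    q=R[m&(abs(z-zz)<8)];print(zz,len(q),(np.median(q[:,0]).round(1),q[:,1].min().round(0),q[:,1].max().round(0)) if len(q) else '')
s=r.snapshot("side");b=cv2.imread("pics/s5.png")
cv2.imwrite("pics/s6.png",np.hstack([cv2.resize(s["color"][100:270,240:420],(400,378)),cv2.resize(np.load("top6.npz")["color"][110:260,220:370],(378,378))]))
```

```text
t 10.8 loc [-237.1    4.3  235.4] zt [ 0.305 -0.009 -0.952] yt [ 0.006  1.    -0.007] F [ 1.   1.3 -0.2]
[ 15.5 -30.1 119.4  -9.5  75.7 -58.4]
block 808 ((-122.87299346923828, -9.544906616210938), (39.57024383544922, 119.92630004882812), 0.16503232717514038) [-122.85520806  -10.0363281    74.22887617]
50 179 (np.float64(0.7), np.float64(-80.0), np.float64(80.0))
70 187 (np.float64(7.0), np.float64(-79.0), np.float64(79.0))
90 199 (np.float64(12.9), np.float64(-79.0), np.float64(80.0))
110 201 (np.float64(18.9), np.float64(-79.0), np.float64(79.0))
130 213 (np.float64(24.9), np.float64(-78.0), np.float64(81.0))
150 227 (np.float64(31.1), np.float64(-81.0), np.float64(80.0))
170 200 (np.float64(36.8), np.float64(-79.0), np.float64(80.0))
190 444 (np.float64(43.1), np.float64(-79.0), np.float64(81.0))
```

View pics/s6.png

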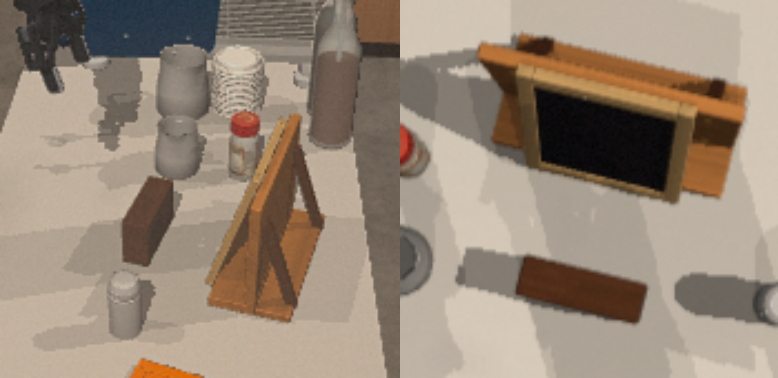

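The view shows the board leaning about 17° and centred, with its front foot at x≈-14 mm. The block at top-crop (580,290) measures local (-123, -10) and is square. Descending behind the block.

Request:
{"fn": "apply_moves", "kwargs": {
  "steps": [
    [1, 2.8, -1.6, 33, 0, 0, 0],
    [1, 2.8, -1.6, 33, 0, 0, 0],
    [1, 2.8, -1.6, 33, 0, 0, 0],
    [1, 2.8, -1.6, 33, 0, 0, 0],
    [1, 2.8, -1.6, 33, 0, 0, 0],
    [1, 2.8, -1.6, 33, 0, 0, 0],
    [1, 2.8, -1.6, 33, 0, 0, 0],
    [1, 0, 0, 0, 0, 0, 0]
  ]
}}

```text
time: 11.7
tool_pos: [494.5, 88.0, 3.8]
tcp_rot: [-179.3, 17.3, 165.0]
ft_force: [-2.0, -0.6, -0.4]
finger_gap: 85.3
grip_force: 0.0
```

Run:
```python
from h import *
from bench import r
loc(r.sense())
```

```text
t 11.7 loc [-185.3  -11.8    3.8] zt [ 0.297 -0.014 -0.955] yt [ 0.009  1.    -0.012] F [-1.8 -1.1 -0.4]
```

Request:
{"fn": "apply_moves", "kwargs": {
  "steps": [
    [1, -14.9, 0, 2.6, 0, 0, 0],
    [1, -14.9, 0, 2.6, 0, 0, 0],
    [1, -4.8, 0, 1.5, 0, 0, 0],
    [1, -8, 0, 2.5, 0, 0, 0],
    [1, -9.6, 0, 3, 0, 0, 0],
    [1, -9.6, 0, 3, 0, 0, 0],
    [1, -9.6, 0, 3, 0, 0, 0],
    [1, -9.6, 0, 3, 0, 0, 0]
  ]
}}

```text
time: 12.5
tool_pos: [579.4, 67.7, 14.2]
tcp_rot: [-179.5, 17.8, 165.0]
ft_force: [-1.9, 0.6, 1.6]
finger_gap: 85.3
grip_force: 1.0
```

```bash
cat > m.py <<'E'
from h import *
from bench import r
loc(r.sense())
s=r.snapshot("top");P=cloud(s)
A=np.array([[.967,-.254],[.254,.967]]);R=np.dstack([(P[...,:2]-[676.8,52.4])@A.T,P[...,2]])
x,y,z=R[...,0],R[...,1],R[...,2]
h=cv2.cvtColor(s["color"],cv2.COLOR_BGR2HSV)
m=((x>-170)&(x<-5)&(abs(y)<110)&(abs(z-74)<5)&(h[...,1]>90)).astype(np.uint8)
k,l,st,_=cv2.connectedComponentsWithStats(m);i=1+st[1:,4].argmax()
print("block",st[i,4],cv2.minAreaRect(R[l==i][:,:2].astype(np.float32)))
m=(abs(y)<85)&(x>-30)&(x<50)
for zz in (110,150,190):
    q=R[m&(abs(z-zz)<8)];print(zz,len(q),np.median(q[:,0]).round(1),q[:,1].min().round(0),q[:,1].max().round(0))
E
python3 m.py
```

```text
t 12.5 loc [-98.1  -9.9  14.2] zt [ 0.305 -0.01  -0.952] yt [ 0.008  1.    -0.008] F [-2.   0.1  1.6]
block 732 ((-72.65293884277344, -10.837024688720703), (119.24066925048828, 36.34690856933594), 89.7947769165039)
110 216 19.0 -78.0 79.0
150 230 31.2 -79.0 79.0
190 442 43.0 -79.0 81.0
```

Request:
{"fn": "apply_moves", "kwargs": {
  "steps": [
    [1, -7.4, 0, 3.2, 0, 0, 0],
    [1, -7.4, 0, 3.2, 0, 0, 0],
    [1, -7.4, 0, 3.2, 0, 0, 0],
    [1, -5.5, 0, 2.4, 0, 0, 0],
    [1, -3.8, 0, 1.3, 0, 0, 0],
    [1, -2.9, 0, 0.9, 0, 0, 0],
    [1, -1, 0, 0.3, 0, 0, 0],
    [1, 0, 0, 0, 0, 0, 0]
  ]
}}

```text
time: 13.35
tool_pos: [614.2, 58.2, 10.6]
tcp_rot: [-179.5, 17.6, 165.0]
ft_force: [-10.3, 1.8, 6.2]
finger_gap: 85.3
grip_force: 4.8
```

```bash
python3 m.py
```

```text
t 13.35 loc [-62.  -10.3  10.6] zt [ 0.303 -0.01  -0.953] yt [ 0.008  1.    -0.008] F [-10.4  -0.9   6.2]
block 799 ((-34.685062408447266, -11.07461929321289), (119.91126251220703, 40.273948669433594), 89.99850463867188)
110 166 13.9 -79.0 80.0
150 190 23.9 -79.0 80.0
190 477 35.5 -79.0 79.0
```

There's 10 N of resistance and the block is at -34.7 mm, so it's snug. Backing off, rising, and checking.

Request:
{"fn": "apply_moves", "kwargs": {
  "steps": [
    [1, 3, 0, -1, 0, 0, 0],
    [1, 10, 0, -3, 0, 0, 0],
    [1, 30, 0, -10, 0, 0, 0],
    [1, 30, 0, -10, 0, 0, 0],
    [1, 0, 0, -40, 0, 0, 0],
    [1, 0, 0, -45, 0, 0, 0],
    [1, 0, 0, -45, 0, 0, 0],
    [1, 0, 0, -45, 0, 0, 0]
  ]
}}

```text
time: 14.2
tool_pos: [488.8, 93.3, 179.9]
tcp_rot: [-179.6, 17.8, 165.0]
ft_force: [1.7, -0.6, 0.8]
finger_gap: 85.2
grip_force: 0.0
```

```bash
python3 m.py
python3 - <<'E'
from h import *
from bench import r
a=r.snapshot("side")["color"][130:260,290:420];b=r.snapshot("top")["color"][110:260,220:370]
cv2.imwrite("pics/s7.png",np.hstack([cv2.resize(a,(400,400),interpolation=2),cv2.resize(b,(400,400))]))
E
```

```text
t 14.2 loc [-192.2   -8.1  179.9] zt [ 0.306 -0.009 -0.952] yt [ 0.008  1.    -0.007] F [ 1.8 -0.2  0.8]
block 799 ((-35.83356475830078, -11.367877960205078), (40.28286361694336, 119.12043762207031), 0.09924574941396713)
110 206 19.2 -82.0 79.0
150 233 31.2 -79.0 80.0
190 442 43.2 -79.0 81.0
```

View pics/s7.png

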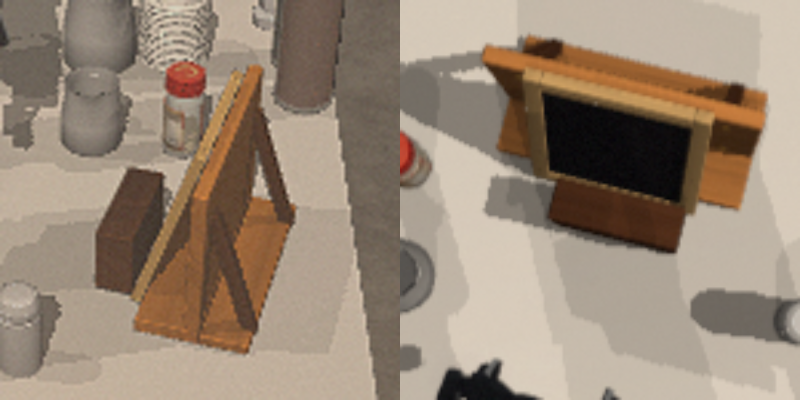

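The side crop shows the block at (130,230) up against the foot of the leaning board, and the top crop shows both square and centred. The jar, pitcher and shaker are in place and the arm is clear, so I'm handing in.

```bash
python3 -c "
from bench import r
print(r.hand_in())"
```

```text
the job is handed in; nothing more can be done
None
```

I handed the job in at about 14 s, without seeing the verdict: the board leans back about 17° on the rest, with its foot trapped between the step and the snug block (origin about 36 mm before the step; limit 40 mm). The arm is clear, and the jar, shaker and pitcher look undisturbed in the last pictures.

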